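# Fit the tube block in the dry-block heater

### The job

Get the small heater ready for the blood tubes: lift its clear hood right over until it rests on its stop and leave it open, then fit the oblong metal tube block into the heater's well. Lower the block in with the gripper, do not drop it, so that it sits flat and fully home, holes up; either way round will do. Leave the square block, the tube rack and the jar where they are.

Things in the scene. Friction and masses are not known exactly. Their poses are not given: they have to be found in the camera images.
- heater: Bench dry-block heater, white, fixed; 205 mm deep (x), 190 mm wide (y), its flat grey deck 70 mm above the bench. Origin at bench level directly under the centre of the well; its own -x is the front (lower sloping control panel, x from -120 to -70 mm, rising to 65 mm), +x the back with the hinge, z up.
- well (a point): Centre of the dark floor of the heater's rectangular well, 48.5 mm above the bench; axes as the heater's. The well is 83 mm long (x) by 53 mm wide (y) and 21.5 mm deep below the deck, with a 3 mm chamfer round its mouth. The deck round it is flat for at least 25 mm on every side once the hood is open.
- lid (a joint): Hinge angle of the clear hood, rad: 0 closed over the well, 1.75 on its stop, leaning back past upright. Hood 140 mm deep, 160 wide, 50 high, 4 mm clear plastic with grey edges, about 0.25 kg. Falls shut by itself below about 1.2 rad, falls open onto its stop beyond about 1.4 rad; hinge slightly damped, no catch.
- lid_hinge (a point): Middle of the hood's hinge axis, at the back of the heater, 77 mm behind the well's centre and 72 mm above the bench. The axis runs along the heater's y; the point turns with the hood, its axes are the heater's when closed.
- lid_grip (a point): Centre of the hood's black grip: a round bar, 18 mm diameter, 28 mm long (along the heater's y), on a 12 mm wide stem, 30 mm out from the middle of the hood's front wall. Closed, it lies 170 mm in front of the hinge and 25 mm above it (97 mm over the bench). Turns with the hood. Pinched along y on its flat ends from above, it pivots between the pads as the hood swings.
- block: The oblong tube block to be fitted: loose solid aluminium, 80 mm (x) by 50 mm (y) by 50 mm high, with eight 12 mm holes in its top in two rows of four; about 0.45 kg. Origin at the centre of its underside, z up. Starts upright on the bench. In the well it stands 28.5 mm above the deck.
- square_block: Another tube block, to be left alone: loose aluminium, 72 by 72 mm and 50 mm high with four 24 mm holes; does not fit the well. Origin at the centre of its underside.
- rack: White loose tube rack, 96 by 75 mm, with capped tubes standing to 87 mm; to be left alone. Origin at the centre of its underside.
- jar: Loose specimen jar with a blue cap, 64 mm diameter, 75 mm high; to be left alone. Origin at the centre of its underside.

How it is judged:
On the way, in this order (a step that is already met when the one before it is completed fails the run):
1. the hood is open on its stop (hinge beyond 1.68 rad) (value of joint lid above 1.68 rad), for 0.3 s.
2. the oblong block is lowered into the well by the gripper: its underside within 8 mm of the well's floor while the fingers still hold or press it (z of block in the frame of well between -0.003 and 0.008 m and horizontal distance between block and well below 0.006 m and angle between block's own z axis and vertical below 0.3 rad and contact force between the fingers and block above 0.5 N), for 0.05 s.
At the end, for the whole second after the job is handed in: The hood rests open on its stop (over 1.68 rad); the oblong block is in the well, released and still, holes up: underside within 2.5 mm of the floor, 4 mm of centre, tilt under 0.04 rad, square within 0.08 rad either way round; square block, rack and jar upright, within 30 mm of their starts (value of joint lid above 1.68 rad and z of block in the frame of well between -0.0025 and 0.0025 m and horizontal distance between block and well below 0.004 m and angle between block's own z axis and vertical below 0.04 rad and angle between the x axis of block and the x axis of well, either way round below 0.08 rad and linear speed of block below 0.01 m/s and contact force between the fingers and block below 0.1 N and distance of each of square_block, rack, jar from where it was at the start of the episode below 0.03 m and angle between each of rack, jar, square_block's own z axis and vertical below 0.2 rad); the robot touches nothing.
It fails at once if the square block, the rack or the jar is moved by more than 30 mm (distance of any of square_block, rack, jar from where it was at the start of the episode above 0.03 m).
It also fails if it takes over 64 s, if anything falls off the work surface, if the arm or the gripper's body presses on something with over 40 N, if the wrist force passes 120 N, or if a joint passes its speed limit or range.

### The arm

A 6-joint arm with a two-finger parallel gripper is mounted at the origin on the work surface. World frame = base frame: x ahead of the robot, y to its left, z up, the work surface at z = 0. Lengths are in m, angles in rad, forces in N, time in s.
With the tool pointing down it reaches from about 0.15 to 0.775 m from the base axis. Payload 6.1 kg.
Tool frame: the origin (TCP) lies between the finger pads; the fingertips stand 11 mm ahead of it and the grasp point (between the pads) lies 8 mm behind it; z points along the fingers, y is the line along which they close (so a half turn about z gives the same grasp; the last joint's range is limited). The gripper opens to 85 mm and grips with 20 to 120 N. Pads are 22 mm wide; open, the fingers measure 114 mm over their backs; the gripper's body (76 mm by 85 mm) begins 54 mm behind the grasp point. The pads swing forward as they close: fully open they stand 13 mm farther back than shut.
Start: joints at [1.262, 0.126, -0.04, 1.405, 0, 1.571], TCP at [0.16, 0.5, 0.242] pointing down, gripper open.
Joint ranges: [-2.72, 2.72], [-0.95, 1.95], [-1.27, 1.35], [-1.78, 2.02], [-1.46, 1.47], [-3.14, 3.14]. Speed limits (rad/s): [2.39, 2.39, 3.01, 3.14, 3.14, 3.14].

### API

Orientations are given as a 3x3 rotation matrix whose columns are the frame's x, y, z axes.
In Python, from cell import env, vision gives the robot as it stands.
- The arm moves only by the tool servo_tool, never from a script. Its argument "motion" is a list of rows, each a list of 7 numbers: the turn, a rotation vector about the tool's x, y, z in rad, then the shift along the tool's x, y, z in m, then the closure in counts, from 0 (fully open) to 255 (shut). A call has 1 to 10 rows; each row is the pose to reach, as a shift and turn from the pose commanded when the call began, along the tool's axes at that moment; what a row does not reach only later rows make up. A row lasts 1/10 s, in which the tool goes at most 50 mm and 8.59 degrees, less where a joint would pass 70% of its speed; a pose out of reach is approached as far as the arm can. A call with a gripper value outside its range is refused whole. The fingers move at their own pace and stop on an object; "squeeze" is the grip in N (left out, the last holds). Time passes only in rows, so rows that repeat a pose let the fingers close. It gives the time, the measured TCP pose, the force, the opening and the grip force at its end, in the units of the state.
- env.observe(): the state, without advancing time (a new reading comes with each control period).
- vision.get_image(name): name is "scene" or "top" or "wrist"; returns a dict with "img" (384x512x3 uint8, red, green, blue), "camera_matrix" (3x3 intrinsics, pixels), "D" ([k1, k2, p1, p2, k3] as OpenCV has them; the pictures are not rectified), "xyz" and "orientation" of the camera in the world; the wrist camera has in their place "tool_from_camera" (4x4, takes a point from camera to tool coordinates, whose origin is the TCP and whose axes are the flange's). Camera axes: x right, y down, z forward; pixel columns grow to the right and rows downward; lengths in m; the calibration is good to about 2 mm. A picture is of the moment at which its call begins: read the wrist's pose just before it. There is no depth.
- env.job_done(): hands the job in; it is judged then, once.
The state is a dict: "time_s": time; "joint_pos": joint angles; "joint_vel": joint speeds; "joint_efforts": joint torques, N m; "tcp_pos": TCP position; "tool_rot": TCP orientation; "ft_force": force on the tool from outside, world axes, zero at the start; "moment": the same for the moment, N m; "finger_gap": finger opening in m; "grasp_force": force on a finger pad.
Only numpy, scipy, OpenCV 4.12 (cv2) and the standard library are available. Lean on these libraries where they do the work, as an engineer would, in place of code of your own. Each camera call takes 0.05 s, during which the arm holds its last target. There are 200 camera calls.

## Working session

There is one attempt and no reset: what is moved stays moved. The work goes in short steps, Python scripts to look and compute and a tool call to move; the robot and the scene stay as the last step left them, time stands still between calls to the robot, and variables do not carry over. Pictures are saved under pics/ and viewed, at most 10 in all, crops included, and the job is handed in when it is done.

Besides the shell and the picture viewer there is one more tool, called after "Call:" as a command line: name --pt "numbers of a row" for each row, then --argument value for the rest. servo_tool: Moves the arm, as the interface text tells. Its arguments: {"type":"object","properties":{"motion":{"type":"array","items":{"type":"array","items":{"type":"number"}}},"squeeze":{"type":"number"}},"required":["motion"]}

```bash
mkdir -p pics && python3 - <<'E'
from cell import env, vision
import cv2, pickle
s=env.observe(); print(s)
for n in ("scene","top"):
    d=vision.get_image(n); pickle.dump(d,open(f'pics/{n}.pkl','wb'))
    cv2.imwrite(f'pics/{n}0.png',cv2.resize(d["img"][:,:,::-1],(800,600),interpolation=cv2.INTER_CUBIC))
    print(n,d["camera_matrix"],d["D"],d["xyz"],d["orientation"])
E
```

```text
{'time_s': 0.0, 'joint_pos': array([ 1.26200350e+00,  1.26373076e-01, -4.06335863e-02,  1.40538724e+00,
        4.68816909e-05,  1.57081265e+00]), 'joint_vel': array([ 0.00113353, -0.00094402,  0.00012823,  0.00060099,  0.0010799 ,
        0.00120174]), 'joint_efforts': array([ 1.23613004e-04, -4.35912752e+01,  3.52924812e+01,  1.72365946e-02,
        6.83087114e-05, -2.97910006e-06]), 'tcp_pos': array([0.15941881, 0.49979413, 0.24152037]), 'tool_rot': array([[-9.52696152e-01,  3.03923938e-01, -5.30182631e-04],
       [ 3.03924397e-01,  9.52694960e-01, -1.50776791e-03],
       [ 4.68555601e-05, -1.59758012e-03, -9.99998723e-01]]), 'ft_force': array([-1.21261993,  0.32733163,  0.20324619]), 'moment': array([ 0.00666744, -0.02674394, -0.01557231]), 'grasp_force': 0.0, 'finger_gap': 0.0851633201560763}
scene [[417.85946036   0.         256.20998628]
 [  0.         417.85946036 189.35374904]
 [  0.           0.           1.        ]] [-0.02185214  0.          0.          0.          0.        ] [1.36946769 0.36399575 0.73067201] [[-0.33333294  0.54588209 -0.76870144]
 [ 0.9425245   0.17290517 -0.28592197]
 [-0.02316722 -0.81982714 -0.57214223]]
top [[388.31459379   0.         258.39902052]
 [  0.         388.31459379 191.77653617]
 [  0.           0.           1.        ]] [-0.02134427  0.          0.          0.          0.        ] [0.36766312 0.04279506 1.21942055] [[ 0.02900233 -0.99083357  0.13193828]
 [-0.99949229 -0.03048804 -0.00925408]
 [ 0.01319179 -0.1316029  -0.99121474]]
```

View pics/top0.png

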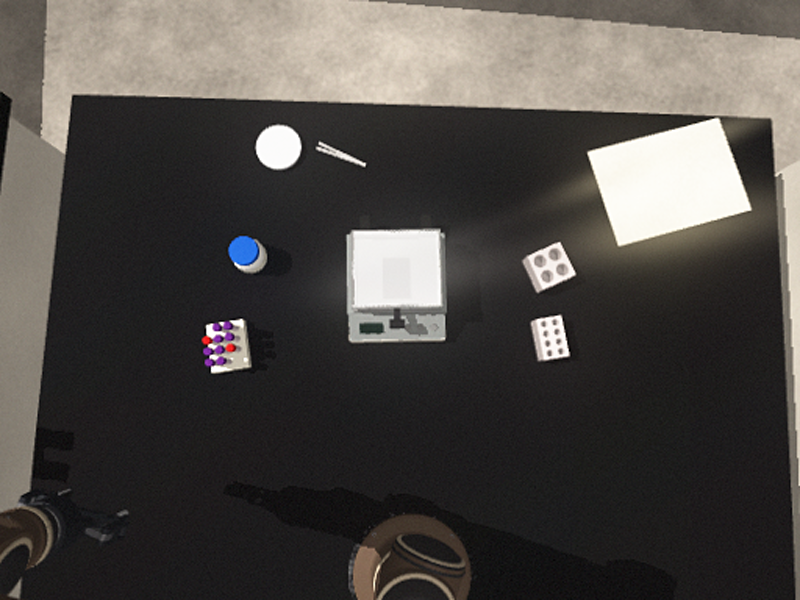

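View pics/scene0.png

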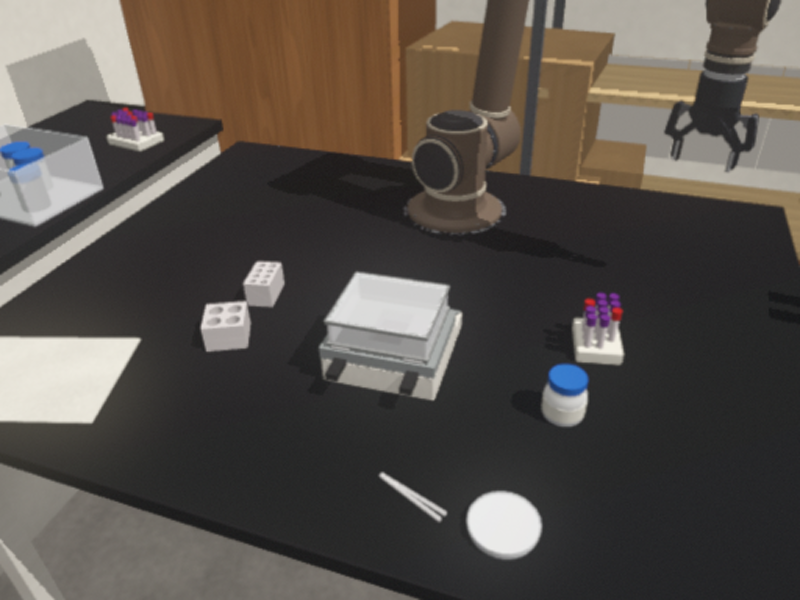

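The top view shows the heater at the centre with its front towards the robot. The grip is at (397,318), the oblong block's top at about (550,338), the square block at (549,268), the jar at (245,252) and the rack at (228,347). The scene view confirms the hood is closed.

```bash
cat > h.py <<'E'
import numpy as np, cv2, pickle
from cell import env, vision
def ray(d,px,scale=1.0,T=None):
    uv=np.array(px,float).reshape(-1,1,2)
    n=cv2.undistortPoints((uv+.5)/scale-.5,np.array(d["camera_matrix"]),np.array(d["D"]))[:,0]
    v=np.c_[n,np.ones(len(n))]
    if T is None: R,c=np.array(d["orientation"]),np.array(d["xyz"])
    else: R,c=T[:3,:3],T[:3,3]
    return c,v@R.T
def plane(d,px,z,scale=1.0,T=None):
    c,v=ray(d,px,scale,T); return c+v*((z-c[2])/v[:,2])[:,None]
def wrist(name):
    s=env.observe(); d=vision.get_image("wrist")
    A=np.eye(4);A[:3,:3]=s["tool_rot"];A[:3,3]=s["tcp_pos"]
    T=A@np.array(d["tool_from_camera"]); pickle.dump((d,T),open(f'pics/{name}.pkl','wb'))
    cv2.imwrite(f'pics/{name}.png',cv2.resize(d["img"][:,:,::-1],(800,600),interpolation=cv2.INTER_CUBIC))
    return d,T
def project(d,T,P):
    Ti=np.linalg.inv(T); P=np.array(P,float)@Ti[:3,:3].T+Ti[:3,3]
    return cv2.projectPoints(P,np.zeros(3),np.zeros(3),np.array(d["camera_matrix"]),np.array(d["D"]))[0][:,0]
E
python3 - <<'E'
from h import *
np.set_printoptions(precision=4,suppress=True)
d=pickle.load(open('pics/top.pkl','rb')); S=1.5625
print("hood top",plane(d,[(352,230),(441,229),(441,306),(353,309)],.122,S))
print("panel front top",plane(d,[(349,342),(445,341)],.03,S))
print("grip",plane(d,[(397,313),(397,325)],.1,S))
print("block",plane(d,[(533,320),(563,316),(570,358),(540,361)],.05,S))
print("sq",plane(d,[(549,268)],.05,S),"rack",plane(d,[(228,347)],.03,S),"jar",plane(d,[(243,250)],.075,S))
print(vision.get_image("wrist")["tool_from_camera"])
E
```

```text
hood top [[ 0.6414  0.1326  0.122 ]
 [ 0.6486 -0.0322  0.122 ]
 [ 0.5047 -0.0352  0.122 ]
 [ 0.4942  0.1249  0.122 ]]
panel front top [[ 0.4396  0.137   0.03  ]
 [ 0.4472 -0.051   0.03  ]]
grip [[0.4918 0.0447 0.1   ]
 [0.4695 0.044  0.1   ]]
block [[ 0.4917 -0.2198  0.05  ]
 [ 0.5013 -0.2785  0.05  ]
 [ 0.4201 -0.2917  0.05  ]
 [ 0.4127 -0.2335  0.05  ]]
sq [[ 0.5954 -0.2513  0.05  ]] rack [[0.4227 0.3728 0.03  ]] jar [[0.6072 0.344  0.075 ]]
[[-0.0009 -0.9564 -0.2919  0.0732]
 [ 1.     -0.0005 -0.0013  0.0004]
 [ 0.0011 -0.2919  0.9564 -0.1318]
 [ 0.      0.      0.      1.    ]]
```

```bash
cat >> h.py <<'E'
from scipy.spatial.transform import Rotation as Ro
def down(yaw):  # tool x at yaw, z down
    c,s=np.cos(yaw),np.sin(yaw); return np.array([[c,s,0],[s,-c,0],[0,0,-1.]])
def go(p,R=None):
    s=env.observe();A=s["tool_rot"]
    rv=Ro.from_matrix(A.T@(A if R is None else R)).as_rotvec()
    print("turn",rv.round(4),"shift",(A.T@(np.array(p)-s["tcp_pos"])).round(4),"t",s["time_s"])
E
python3 -c "
from h import *
go([.47,.045,.25],down(np.pi+.04))"
```

```text
turn [-1.200e-03 -2.000e-04 -3.487e-01] shift [-0.4341 -0.339  -0.0079] t 0.15
```

Call:
servo_tool --pt "0 0 -0.1 -0.04 -0.03 -0.008 0" --pt "0 0 -0.2 -0.08 -0.06 -0.008 0" --pt "0 0 -0.349 -0.12 -0.09 -0.008 0" --pt "0 0 -0.349 -0.16 -0.125 -0.008 0" --pt "0 0 -0.349 -0.2 -0.156 -0.008 0" --pt "0 0 -0.349 -0.24 -0.187 -0.008 0" --pt "0 0 -0.349 -0.28 -0.219 -0.008 0" --pt "0 0 -0.349 -0.32 -0.25 -0.008 0" --pt "0 0 -0.349 -0.36 -0.28 -0.008 0" --pt "0 0 -0.349 -0.4 -0.312 -0.008 0"

```text
time_s: 1.15
tcp_pos: [0.4389, 0.0906, 0.2503]
tool_rot: [[-0.999, -0.04, 0.0], [-0.04, 0.999, 0.0], [-0.0, 0.0, -1.0]]
ft_force: [0.4, 1.1, -0.0]
finger_gap: 0.0857
grasp_force: 0.0
```

Call:
servo_tool --pt "0 0 0 -0.034 -0.027 0 0" --pt "0 0 0 -0.034 -0.027 0 0" --pt "0 0 0 -0.034 -0.027 0 0" --pt "0 0 0 -0.034 -0.027 0 0"

```text
time_s: 1.55
tcp_pos: [0.4727, 0.0674, 0.2501]
tool_rot: [[-0.999, -0.041, -0.001], [-0.041, 0.999, 0.0], [0.001, 0.0, -1.0]]
ft_force: [-0.2, 0.5, 0.5]
finger_gap: 0.0851
grasp_force: 0.0
```

```bash
python3 -c "
from h import *
wrist('w1'); s=env.observe(); print(s['tcp_pos'],s['joint_pos'].round(3)); go([.47,.045,.25],down(np.pi+.04))"
```

```text
[0.47257467 0.0676255  0.25031504] [ 0.142  0.036 -0.12   1.415  0.     0.101]
turn [ 0.0001 -0.0004  0.0014] shift [ 0.0035 -0.0225  0.0003] t 1.6
```

View pics/w1.png

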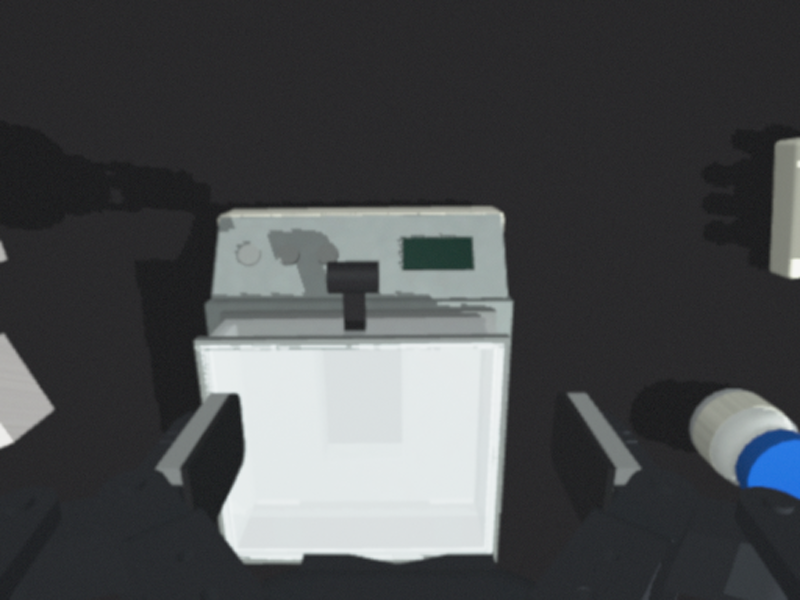

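Wrist view: grip bar at (328–378, 262–292), hood top front edge from (197,343) to (509,339), panel/deck edge from (207,301) to (512,301).

```bash
python3 - <<'E'
from h import *
np.set_printoptions(precision=4,suppress=True)
d,T=pickle.load(open('pics/w1.pkl','rb')); S=1.5625
print("grip",plane(d,[(328,277),(378,277),(353,277)],.097,S,T))
print("hood",plane(d,[(197,343),(509,339)],.122,S,T))
print("deck",plane(d,[(207,301),(512,301)],.07,S,T))
print("panelfront",plane(d,[(220,210),(503,208)],.035,S,T))
g=plane(d,[(353,277)],.097,S,T)[0]; go([g[0],g[1],.1])
E
```

```text
grip [[0.4737 0.0284 0.097 ]
 [0.4726 0.0561 0.097 ]
 [0.4731 0.0422 0.097 ]]
hood [[ 0.5059 -0.0378  0.122 ]
 [ 0.4969  0.1264  0.122 ]]
deck [[ 0.4989 -0.05    0.07  ]
 [ 0.4914  0.1381  0.07  ]]
panelfront [[ 0.4474 -0.0503  0.035 ]
 [ 0.4389  0.1341  0.035 ]]
turn [0. 0. 0.] shift [ 0.0004 -0.0254  0.1503] t 1.6
```

Call:
servo_tool --pt "0 0 -0.004 0 -0.025 0.02 0" --pt "0 0 -0.004 0 -0.025 0.055 0" --pt "0 0 -0.004 0 -0.025 0.09 0" --pt "0 0 -0.004 0 -0.025 0.125 0" --pt "0 0 -0.004 0 -0.025 0.15 0" --pt "0 0 -0.004 0 -0.025 0.161 0" --pt "0 0 -0.004 0 -0.025 0.161 0" --pt "0 0 -0.004 0 -0.025 0.161 100" --pt "0 0 -0.004 0 -0.025 0.161 255" --pt "0 0 -0.004 0 -0.025 0.161 255" --squeeze 25

```text
time_s: 2.6
tcp_pos: [0.4752, 0.0421, 0.0906]
tool_rot: [[-0.999, -0.044, 0.002], [-0.044, 0.999, 0.0], [-0.002, 0.0, -1.0]]
ft_force: [1.8, -0.2, 0.8]
finger_gap: 0.0441
grasp_force: 0.0
```

Call:
servo_tool --pt "0 0 0 0 0 0 255" --pt "0 0 0 0 0 0 255" --pt "0 0 0 0 0 0 255" --pt "0 0 0 0 0 0 255" --pt "0 0 0 0 0 0 255" --squeeze 25

```text
time_s: 3.1
tcp_pos: [0.4748, 0.0426, 0.0903]
tool_rot: [[-0.999, -0.045, 0.002], [-0.045, 0.999, 0.002], [-0.002, 0.002, -1.0]]
ft_force: [-1.4, 3.5, 6.0]
finger_gap: 0.0275
grasp_force: 28.9
```

```bash
python3 - <<'E'
import numpy as np
r=np.hypot(.17,.025);a=np.arctan2(.025,.17)
f=lambda t:np.array([-(.17-r*np.cos(t+a)), -(r*np.sin(t+a)-.025)])
for k in range(3):
    t=np.linspace(0,1.76,31)[10*k:10*k+11]
    print([[float(x) for x in (f(u)-f(t[0])).round(3)] for u in t[1:]])
E
```

```text
[[-0.002, -0.01], [-0.004, -0.02], [-0.007, -0.029], [-0.01, -0.039], [-0.014, -0.048], [-0.019, -0.057], [-0.024, -0.066], [-0.03, -0.074], [-0.036, -0.082], [-0.042, -0.09]]
[[-0.007, -0.007], [-0.014, -0.014], [-0.022, -0.021], [-0.03, -0.027], [-0.039, -0.032], [-0.047, -0.037], [-0.057, -0.041], [-0.066, -0.045], [-0.075, -0.049], [-0.085, -0.051]]
[[-0.01, -0.002], [-0.02, -0.004], [-0.03, -0.005], [-0.04, -0.005], [-0.05, -0.005], [-0.06, -0.005], [-0.07, -0.003], [-0.08, -0.001], [-0.09, 0.001], [-0.099, 0.004]]
```

Call:
servo_tool --pt "0 0 0 -0.002 0 -0.01 255" --pt "0 0 0 -0.004 0 -0.02 255" --pt "0 0 0 -0.007 0 -0.029 255" --pt "0 0 0 -0.01 0 -0.039 255" --pt "0 0 0 -0.014 0 -0.048 255" --pt "0 0 0 -0.019 0 -0.057 255" --pt "0 0 0 -0.024 0 -0.066 255" --pt "0 0 0 -0.03 0 -0.074 255" --pt "0 0 0 -0.036 0 -0.082 255" --pt "0 0 0 -0.042 0 -0.09 255"

```text
time_s: 4.1
tcp_pos: [0.5162, 0.0446, 0.1793]
tool_rot: [[-0.999, -0.045, -0.001], [-0.045, 0.999, 0.002], [0.001, 0.002, -1.0]]
ft_force: [3.3, 6.5, -5.8]
finger_gap: 0.0275
grasp_force: 27.1
```

Call:
servo_tool --pt "0 0 0 -0.007 0 -0.007 255" --pt "0 0 0 -0.014 0 -0.014 255" --pt "0 0 0 -0.022 0 -0.021 255" --pt "0 0 0 -0.03 0 -0.027 255" --pt "0 0 0 -0.039 0 -0.032 255" --pt "0 0 0 -0.047 0 -0.037 255" --pt "0 0 0 -0.057 0 -0.041 255" --pt "0 0 0 -0.066 0 -0.045 255" --pt "0 0 0 -0.075 0 -0.049 255" --pt "0 0 0 -0.085 0 -0.051 255"

```text
time_s: 5.1
tcp_pos: [0.6008, 0.0489, 0.2307]
tool_rot: [[-0.999, -0.045, -0.002], [-0.045, 0.999, 0.003], [0.002, 0.003, -1.0]]
ft_force: [-2.5, 6.8, 2.6]
finger_gap: 0.0275
grasp_force: 27.5
```

Call:
servo_tool --pt "0 0 0 -0.01 0 -0.002 255" --pt "0 0 0 -0.02 0 -0.004 255" --pt "0 0 0 -0.03 0 -0.005 255" --pt "0 0 0 -0.04 0 -0.005 255" --pt "0 0 0 -0.05 0 -0.005 255" --pt "0 0 0 -0.06 0 -0.005 255" --pt "0 0 0 -0.07 0 -0.003 255" --pt "0 0 0 -0.08 0 -0.001 255" --pt "0 0 0 -0.09 0 0.001 255" --pt "0 0 0 -0.097 0 0.003 255"

```text
time_s: 6.1
tcp_pos: [0.6982, 0.0538, 0.2273]
tool_rot: [[-0.999, -0.045, -0.001], [-0.045, 0.999, 0.003], [0.001, 0.003, -1.0]]
ft_force: [-1.3, 8.1, 0.8]
finger_gap: 0.0274
grasp_force: 27.6
```

Call:
servo_tool --pt "0 0 0 0 0 0 255" --pt "0 0 0 0 0 0 0" --pt "0 0 0 0 0 0 0" --pt "0 0 0 0 0 0 0" --pt "0 0 0 0 0 0 0" --pt "0 0 0 0 0 -0.015 0" --pt "0 0 0 0 0 -0.04 0" --pt "0 0 0 0.02 0 -0.07 0" --pt "0 0 0 0.06 0 -0.08 0" --pt "0 0 0 0.1 0 -0.08 0"

```text
time_s: 7.1
tcp_pos: [0.5981, 0.0472, 0.309]
tool_rot: [[-0.999, -0.044, 0.003], [-0.044, 0.999, -0.0], [-0.003, -0.0, -1.0]]
ft_force: [0.5, -0.2, 2.0]
finger_gap: 0.0853
grasp_force: 0.0
```

```bash
python3 -c "
from h import *
s=env.observe(); print(s['tcp_pos'],s['joint_pos'].round(3))
go([.455,-.256,.25],down(np.pi+.0));go([.455,-.256,.25],down(np.pi-.16))"
```

```text
[0.59809697 0.04717099 0.30895503] [ 0.079  0.284  0.302  1.586 -0.     0.035]
turn [-0.0001  0.0033  0.0438] shift [ 0.1564 -0.2966  0.0585] t 7.1
turn [1.000e-04 3.300e-03 2.038e-01] shift [ 0.1564 -0.2966  0.0585] t 7.1
```

```bash
python3 -c "
from h import *
wrist('w2')"
```

```text
(no output)
```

View pics/w2.png

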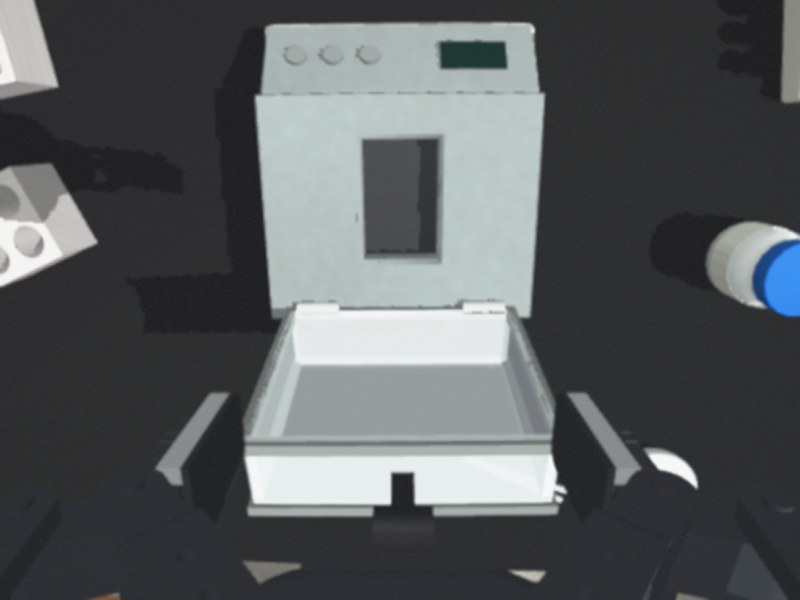

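Call:
servo_tool --pt "0 0 -0.05 0.02 -0.03 0 0" --pt "0 0 -0.12 0.04 -0.065 0 0" --pt "0 0 -0.12 0.06 -0.105 0 0" --pt "0 0 -0.12 0.08 -0.145 0.01 0" --pt "0 0 -0.12 0.1 -0.185 0.02 0" --pt "0 0 -0.12 0.12 -0.225 0.03 0" --pt "0 0 -0.12 0.14 -0.26 0.045 0" --pt "0 0 -0.12 0.156 -0.297 0.058 0" --pt "0 0 -0.12 0.156 -0.297 0.058 0" --pt "0 0 -0.12 0.156 -0.297 0.058 0"

```text
time_s: 8.15
tcp_pos: [0.4548, -0.2569, 0.2492]
tool_rot: [[-0.987, -0.161, -0.001], [-0.161, 0.987, 0.0], [0.0, 0.001, -1.0]]
ft_force: [0.7, -0.4, 0.8]
finger_gap: 0.0855
grasp_force: 0.0
```

```bash
python3 -c "
from h import *
wrist('w3');print(env.observe()['tcp_pos'])"
```

```text
[ 0.45540017 -0.25623406  0.24961184]
```

View pics/w3.png

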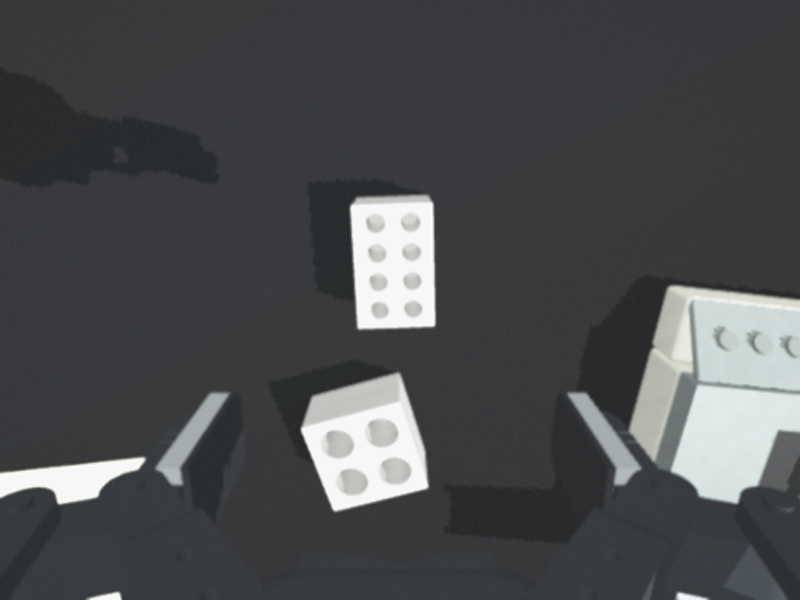

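w2: the hood is open behind the deck and the well mouth spans about (362,136) to (443,262). w3: the block's top corners are at (351,205), (433,203), (435,326) and (358,328).

```bash
python3 - <<'E'
from h import *
np.set_printoptions(precision=4,suppress=True)
S=1.5625
d,T=pickle.load(open('pics/w3.pkl','rb'))
q=plane(d,[(351,205),(433,203),(435,326),(358,328)],.05,S,T);print(q,q.mean(0))
# block top: bright threshold
g=cv2.cvtColor(d["img"],cv2.COLOR_RGB2GRAY); m=(g>225).astype(np.uint8)
for c in cv2.findContours(m,cv2.RETR_EXTERNAL,cv2.CHAIN_APPROX_NONE)[0]:
    if cv2.contourArea(c)>800:
        p=plane(d,c[:,0].astype(float),.05,1,T); r=cv2.minAreaRect((p[:,:2]*1000).astype(np.float32)); print("blk",r)
d,T=pickle.load(open('pics/w2.pkl','rb'))
q=plane(d,[(361,137),(443,135),(442,263),(363,262)],.07,S,T);print(q,q.mean(0))
q=plane(d,[(256,95),(544,94)],.07,S,T);print("deck",q,q.mean(0))
E
python3 - <<'E'
import sys;sys.path.insert(0,'.')
import os;os.chdir('.')
from h import *
a=pickle.load(open('pics/w2.pkl','rb'))[0]["img"][75:180,215:300,::-1]
b=pickle.load(open('pics/w3.pkl','rb'))[0]["img"][115:220,210:295,::-1]
cv2.imwrite('pics/c1.png',cv2.resize(np.hstack([a,b]),None,fx=4.6,fy=4.6,interpolation=cv2.INTER_NEAREST))
E
```

```text
[[ 0.4252 -0.2915  0.05  ]
 [ 0.4159 -0.2417  0.05  ]
 [ 0.4949 -0.2259  0.05  ]
 [ 0.5045 -0.276   0.05  ]] [ 0.4601 -0.2588  0.05  ]
blk ((661.6310424804688, -470.8000793457031), (30.27500343322754, 120.3718032836914), 17.155963897705078)
blk ((597.216796875, -256.81072998046875), (81.17021179199219, 77.3806381225586), 25.87704086303711)
blk ((545.3502807617188, 7.489173889160156), (76.14266967773438, 83.74149322509766), 3.2758445739746094)
blk ((459.7424621582031, -259.2900085449219), (80.8740234375, 50.03490447998047), 11.281426429748535)
[[0.5248 0.0188 0.07  ]
 [0.5211 0.0736 0.07  ]
 [0.6087 0.0787 0.07  ]
 [0.6104 0.0223 0.07  ]] [0.5663 0.0484 0.07  ]
deck [[ 0.5008 -0.051   0.07  ]
 [ 0.492   0.1383  0.07  ]] [0.4964 0.0437 0.07  ]
```

View pics/c1.png

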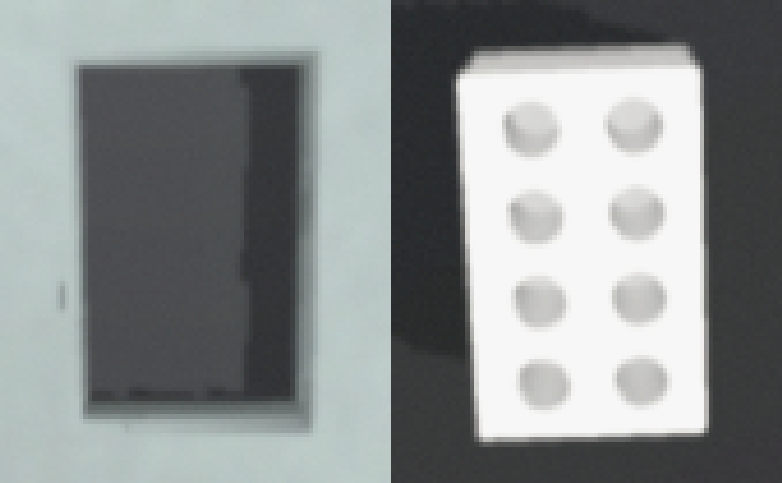

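The crop shows clean well edges and block corners. Block centre is (0.460,-0.259), yaw 0.197. Well is about (0.566,0.047), yaw about 0.047.

```bash
python3 -c "
from h import *
go([.4598,-.2591,.035],down(np.pi+.197))"
```

```text
turn [ 0.0001  0.0003 -0.0337] shift [-0.0038 -0.0036  0.2146] t 8.2
```

Call:
servo_tool --pt "0 0 -0.034 -0.004 -0.0036 0.03 0" --pt "0 0 -0.034 -0.004 -0.0036 0.065 0" --pt "0 0 -0.034 -0.004 -0.0036 0.1 0" --pt "0 0 -0.034 -0.004 -0.0036 0.135 0" --pt "0 0 -0.034 -0.004 -0.0036 0.165 0" --pt "0 0 -0.034 -0.004 -0.0036 0.19 0" --pt "0 0 -0.034 -0.004 -0.0036 0.207 0" --pt "0 0 -0.034 -0.004 -0.0036 0.214 0" --pt "0 0 -0.034 -0.004 -0.0036 0.214 0" --pt "0 0 -0.034 -0.004 -0.0036 0.214 0"

```text
time_s: 9.2
tcp_pos: [0.461, -0.2589, 0.0364]
tool_rot: [[-0.98, -0.198, 0.001], [-0.198, 0.98, -0.001], [-0.001, -0.001, -1.0]]
ft_force: [-0.4, -0.3, 0.8]
finger_gap: 0.0848
grasp_force: 0.0
```

Call:
servo_tool --pt "0 0 0 0 0 0 40" --pt "0 0 0 0 0 0 70" --pt "0 0 0 0 0 0 90" --pt "0 0 0 0 0 0 110" --pt "0 0 0 0 0 0 255" --pt "0 0 0 0 0 0 255" --pt "0 0 0 0 0 0 255" --pt "0 0 0 0 0 0 255" --squeeze 50

```text
time_s: 10.0
tcp_pos: [0.4603, -0.2592, 0.036]
tool_rot: [[-0.98, -0.197, 0.001], [-0.197, 0.98, -0.0], [-0.001, -0.0, -1.0]]
ft_force: [-1.6, 0.2, 7.2]
finger_gap: 0.0492
grasp_force: 51.6
```

Call:
servo_tool --pt "0 0 0 0 0 -0.01 255" --pt "0 0 0 0 0 -0.03 255" --pt "0 0 0 0 0 -0.06 255" --pt "0 0 0 0 0 -0.09 255" --pt "0 0 0 0 0 -0.12 255" --pt "0 0 0 0 0 -0.135 255" --pt "0 0 0 0 0 -0.135 255"

```text
time_s: 10.7
tcp_pos: [0.4608, -0.2596, 0.1726]
tool_rot: [[-0.98, -0.197, 0.003], [-0.197, 0.98, -0.002], [-0.003, -0.002, -1.0]]
ft_force: [0.6, 0.7, -4.3]
finger_gap: 0.049
grasp_force: 53.8
```

```bash
python3 -c "
from h import *
go([.566,.0468,.17],down(np.pi+.047))"
```

```text
turn [-0.0021  0.0027  0.1511] shift [-0.1635  0.2797  0.0023] t 10.7
```

Call:
servo_tool --pt "0 0 0.05 -0.01 0.02 0 255" --pt "0 0 0.1 -0.028 0.048 0 255" --pt "0 0 0.15 -0.047 0.08 0 255" --pt "0 0 0.15 -0.066 0.112 0 255" --pt "0 0 0.15 -0.085 0.145 0 255" --pt "0 0 0.15 -0.104 0.178 0 255" --pt "0 0 0.15 -0.123 0.21 0 255" --pt "0 0 0.15 -0.142 0.242 0 255" --pt "0 0 0.15 -0.156 0.267 0 255" --pt "0 0 0.15 -0.1635 0.28 0 255"

```text
time_s: 11.7
tcp_pos: [0.5648, 0.0498, 0.1683]
tool_rot: [[-0.999, -0.05, -0.003], [-0.05, 0.999, 0.0], [0.003, 0.0, -1.0]]
ft_force: [0.2, -0.5, -4.7]
finger_gap: 0.0489
grasp_force: 53.9
```

Call:
servo_tool --pt "0 0 0 0 0 0.01 255" --pt "0 0 0 0 0 0.02 255" --pt "0 0 0 0 0 0.03 255" --pt "0 0 0 0 0 0.04 255" --pt "0 0 0 0 0 0.04 255"

```text
time_s: 12.2
tcp_pos: [0.5638, 0.0467, 0.1281]
tool_rot: [[-0.999, -0.047, -0.003], [-0.047, 0.999, -0.0], [0.003, -0.0, -1.0]]
ft_force: [-1.1, -0.9, -4.7]
finger_gap: 0.0492
grasp_force: 53.8
```

```bash
python3 -c "
from h import *
d,T=wrist('w4');print(env.observe()['tcp_pos'],env.observe()['ft_force']);go([.566,.0468,.13],down(np.pi+.047))"
```

```text
[0.56430216 0.04687775 0.12918321] [-0.3700703  -0.44811038 -3.78548347]
turn [-0.0001 -0.0021  0.    ] shift [-0.0017 -0.0002 -0.0008] t 12.25
```

View pics/w4.png

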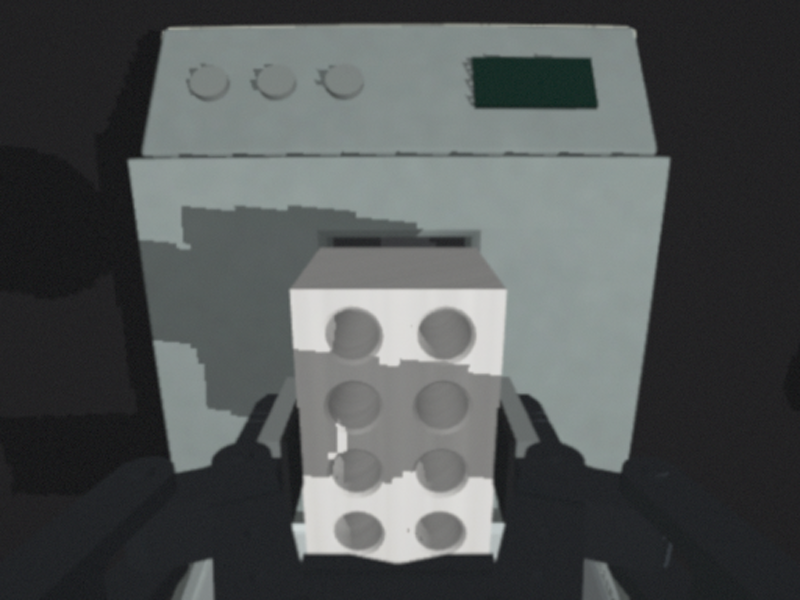

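w4: the block is held over the well. Bottom front corners are about (322,248) and (478,248), top front corners (291,289) and (507,289). The well mouth's front corners are (319,232) and (480,231), and the deck edge runs (129,158) to (668,157).

```bash
python3 - <<'E'
from h import *
np.set_printoptions(precision=4,suppress=True)
S=1.5625
d,T=pickle.load(open('pics/w4.pkl','rb'))
y=.047; H=np.array([[np.cos(y),np.sin(y)],[-np.sin(y),np.cos(y)]])
tcp=env.observe()['tcp_pos'][:2]
for n,px,z in [("blk bot",[(322,248),(478,248)],.0925),("blk top",[(291,289),(507,289)],.1425),("well mouth",[(319,232),(480,231)],.07),("deck",[(129,158),(668,157)],.07)]:
    q=plane(d,px,z,S,T); m=(q.mean(0)[:2]-tcp)@H.T; v=q[1]-q[0]
    print(n,"mid in heater axes rel tcp",m,"len",np.linalg.norm(v),"yaw",np.arctan2(-v[0],v[1]))
E
```

```text
blk bot mid in heater axes rel tcp [-0.0406  0.0003] len 0.05002181412751329 yaw 0.04638365160507594
blk top mid in heater axes rel tcp [-0.0407 -0.    ] len 0.049753075104339274 yaw 0.04648586738747851
well mouth mid in heater axes rel tcp [-0.0422  0.0002] len 0.05804741336507133 yaw 0.052579292282053804
deck mid in heater axes rel tcp [-0.0686 -0.0002] len 0.18908229358811535 yaw 0.04789826560921307
```

Call:
servo_tool --pt "0 0 0 -0.0025 0 0 255" --pt "0 0 0 -0.0025 0 0.005 255" --pt "0 0 0 -0.0025 0 0.01 255" --pt "0 0 0 -0.0025 0 0.015 255" --pt "0 0 0 -0.0025 0 0.019 255" --pt "0 0 0 -0.0025 0 0.022 255" --pt "0 0 0 -0.0025 0 0.024 255" --pt "0 0 0 -0.0025 0 0.026 255" --pt "0 0 0 -0.0025 0 0.028 255" --pt "0 0 0 -0.0025 0 0.028 255"

```text
time_s: 13.25
tcp_pos: [0.5675, 0.0478, 0.102]
tool_rot: [[-0.999, -0.048, -0.0], [-0.048, 0.999, -0.0], [0.0, -0.0, -1.0]]
ft_force: [-0.9, -0.1, -5.3]
finger_gap: 0.0492
grasp_force: 53.9
```

Call:
servo_tool --pt "0 0 0 0 0 0.002 255" --pt "0 0 0 0 0 0.004 255" --pt "0 0 0 0 0 0.006 255" --pt "0 0 0 0 0 0.008 255" --pt "0 0 0 0 0 0.01 255" --pt "0 0 0 0 0 0.012 255" --pt "0 0 0 0 0 0.013 255" --pt "0 0 0 0 0 0.014 255" --pt "0 0 0 0 0 0.014 255" --pt "0 0 0 0 0 0.014 255"

```text
time_s: 14.25
tcp_pos: [0.5675, 0.0478, 0.0881]
tool_rot: [[-0.999, -0.048, -0.0], [-0.048, 0.999, -0.0], [0.0, -0.0, -1.0]]
ft_force: [-1.5, -0.3, -6.4]
finger_gap: 0.049
grasp_force: 53.9
```

Call:
servo_tool --pt "0 0 0 0 0 0.001 255" --pt "0 0 0 0 0 0.002 255" --pt "0 0 0 0 0 0.003 255" --pt "0 0 0 0 0 0.003 255" --pt "0 0 0 0 0 0.003 255"

```text
time_s: 14.75
tcp_pos: [0.5675, 0.0478, 0.0851]
tool_rot: [[-0.999, -0.048, -0.0], [-0.048, 0.999, -0.0], [0.0, -0.0, -1.0]]
ft_force: [-3.2, -0.6, -4.2]
finger_gap: 0.0495
grasp_force: 54.1
```

Call:
servo_tool --pt "0 0 0 0 0 0.0005 255" --pt "0 0 0 0 0 0.001 255" --pt "0 0 0 0 0 0.001 255" --pt "0 0 0 0 0 0.001 255"

```text
time_s: 15.15
tcp_pos: [0.5675, 0.0478, 0.0846]
tool_rot: [[-0.999, -0.048, -0.0], [-0.048, 0.999, 0.0], [-0.0, 0.0, -1.0]]
ft_force: [-5.4, -0.5, -0.7]
finger_gap: 0.0489
grasp_force: 54.4
```

Call:
servo_tool --pt "0 0 0 0 0 0.001 255" --pt "0 0 0 0 0 0.001 255" --pt "0 0 0 0 0 0.001 255"

```text
time_s: 15.45
tcp_pos: [0.5675, 0.0478, 0.0846]
tool_rot: [[-0.999, -0.048, 0.001], [-0.048, 0.999, 0.0], [-0.001, -0.0, -1.0]]
ft_force: [-7.1, -0.5, 6.4]
finger_gap: 0.0486
grasp_force: 55.1
```

Seated: the force has turned to support. I'll release slowly and rise clear.

Call:
servo_tool --pt "0 0 0 0 0 0 100" --pt "0 0 0 0 0 0 80" --pt "0 0 0 0 0 0 50" --pt "0 0 0 0 0 0 0" --pt "0 0 0 0 0 0 0" --pt "0 0 0 0 0 0 0" --pt "0 0 0 0 0 -0.01 0" --pt "0 0 0 0 0 -0.04 0" --pt "0 0 0 0.02 0 -0.08 0" --pt "0 0 0 0.04 0 -0.12 0"

```text
time_s: 16.45
tcp_pos: [0.5271, 0.0458, 0.2048]
tool_rot: [[-0.999, -0.048, -0.001], [-0.048, 0.999, -0.0], [0.001, 0.0, -1.0]]
ft_force: [0.1, -0.2, 0.4]
finger_gap: 0.0854
grasp_force: 0.0
```

Call:
servo_tool --pt "0 0 0 0.01 0 -0.04 0" --pt "0 0 0 0.01 0 -0.08 0" --pt "0 0 0 0.01 0 -0.08 0" --pt "0 0 0 0.01 0 -0.08 0"

```text
time_s: 16.85
tcp_pos: [0.5182, 0.0455, 0.2849]
tool_rot: [[-0.999, -0.048, 0.003], [-0.048, 0.999, 0.0], [-0.003, 0.0, -1.0]]
ft_force: [-0.1, 0.3, -0.1]
finger_gap: 0.0855
grasp_force: 0.0
```

```bash
python3 -c "
from h import *
d,T=wrist('w5');print(env.observe()['tcp_pos'],env.observe()['finger_gap'])
d=vision.get_image('scene');cv2.imwrite('pics/s5.png',cv2.resize(d['img'][120:280,120:333,::-1],None,fx=3.5,fy=3.5))"
```

```text
[0.51774818 0.04538667 0.28343649] 0.08559871240217413
```

View pics/w5.png

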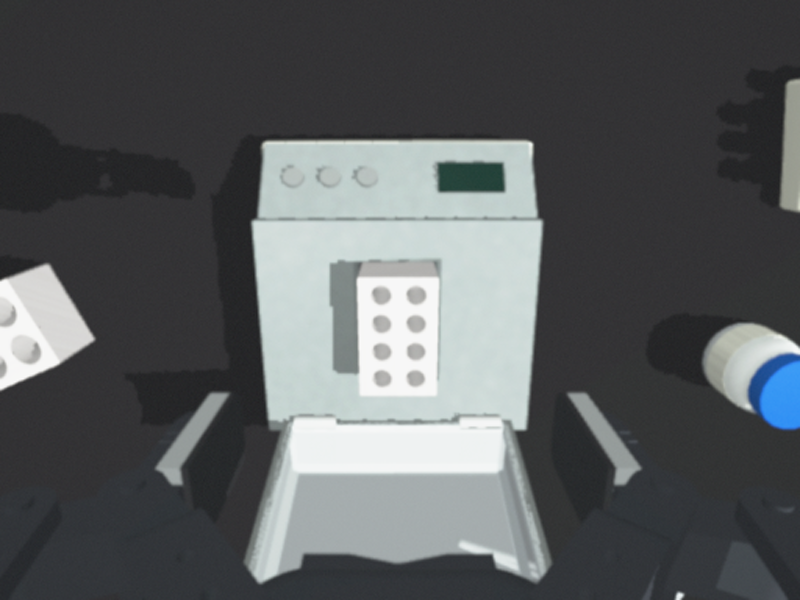

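View pics/s5.png

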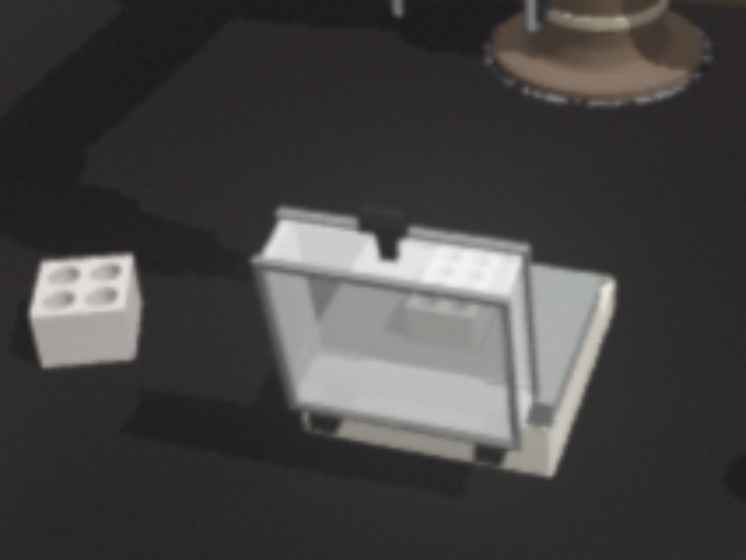

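w5 and s5: the block stands square in the well, with top corners at about (357,277), (440,277), (437,396) and (359,395). The hood rests open. One numeric check of height and tilt comes next.

```bash
python3 - <<'E'
from h import *
np.set_printoptions(precision=4,suppress=True)
d,T=pickle.load(open('pics/w5.pkl','rb'))
g=cv2.cvtColor(d["img"],cv2.COLOR_RGB2GRAY); m=(g>228).astype(np.uint8)
for c in cv2.findContours(m,cv2.RETR_EXTERNAL,cv2.CHAIN_APPROX_NONE)[0]:
    x,y,w,h=cv2.boundingRect(c)
    if cv2.contourArea(c)>1500 and 220<x<245:
        for z in (.0985,.1035):
            p=plane(d,c[:,0].astype(float),z,1,T); print(z,(x,y,w,h),cv2.minAreaRect((p[:,:2]*1000).astype(np.float32)))
print(plane(d,[(253,220),(542,219)],.07,1.5625,T).mean(0), env.observe()['time_s'])
E
```

```text
0.0985 (229, 178, 52, 76) ((567.9974975585938, 47.495391845703125), (80.37385559082031, 50.81370162963867), 2.7330331802368164)
0.1035 (229, 178, 52, 76) ((566.0609130859375, 47.40813446044922), (79.1099624633789, 50.01466751098633), 2.7331035137176514)
[0.4955 0.0437 0.07  ] 16.95
```

```bash
python3 -c "
from cell import env
print(env.job_done())"
```

```text
the job is handed in; nothing more can be done
None
```

The job is handed in: the hood is open on its stop, and the oblong block was lowered into the well with the gripper and released, reading flat and fully home. I left the square block, rack and jar alone; the judge's result was not returned.

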